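# Load the baby-cup steriliser, click its tray home and set the two-ring timer

## Robot

A 6-joint arm with a two-finger parallel gripper is mounted at the origin on the work surface. World frame = base frame: x ahead of the robot, y to its left, z up, the work surface at z = 0. Lengths are in m, angles in rad, forces in N, time in s.
With the tool pointing down it reaches from about 0.25 to 0.775 m from the base axis. Payload 4 kg.
Tool frame: the origin (TCP) lies midway between the tips of the shut fingers; the grasp point (between the pads) lies 19 mm behind it; z points along the fingers, y is the line along which they close (so a half turn about z gives the same grasp; the last joint's range is limited). The gripper opens to 94 mm and grips with 3 to 60 N. Pads are 16 mm wide; open, the fingers measure 119 mm over their backs; the gripper's body (75 mm by 177 mm) begins 78 mm behind the grasp point.
Start: joints at [1.128, 0.087, 1.371, -0, 1.684, -0.103], TCP at [0.183, 0.519, 0.206] pointing down, gripper open.
Joint ranges: [-3.1, 3.1], [-0.76, 2.03], [0.27, 2.55], [-1.08, 4.22], [0.17, 2.65], [-2.57, 2.57]. Speed limits (rad/s): [2.79, 2.79, 3.14, 3.14, 3.14, 3.14].

## Interface

Orientations are given as [roll, pitch, yaw] about the fixed x, y, z axes, in that order (R = Rz(yaw) Ry(pitch) Rx(roll)).
In Python, from bench import get_obs, snapshot, close_job gives the robot as it stands. The module is installed in compiled form; this text tells all that it offers.
- The arm moves only by the tool drive_tool, never from a script. Its argument "commands" is a list of rows, each a list of 6 numbers: the shift along the tool's x, y, z in units of 0.04 m (1.0 is 0.04 m), then the turn, a rotation vector about the tool's x, y, z in units of 0.1 rad (1.0 is 0.1 rad). In form: [[dx, dy, dz, wx, wy, wz], ...]. A call has 1 to 20 rows; each row shifts and turns the commanded pose from where the row before left it, along the tool's axes as they then stand; what a row does not reach is not made up. A row lasts 1/8 s, in which the tool goes at most 62.5 mm and 10.7 degrees, less where a joint would pass 70% of its speed; a pose out of reach is approached as far as the arm can. A call with a number of a shift or a turn outside -1 to 1 is refused whole. A call with a gripper value outside its range is refused whole. "gripper" is the closure, from 0 (fully open) to 1 (shut), set as the call begins (left out, the last holds). The fingers move at their own pace and stop on an object; the grip force is fixed at half the most. Time passes only in rows, so rows that do not move let the fingers close. It gives the time, the measured TCP pose, the force, the opening and the grip force at its end, in the units of the state.
- get_obs(): the state, without advancing time (a new reading comes with each control period).
- snapshot(name): name is "side" or "top"; returns a dict with "image" (480x640x3 uint8, blue, green, red), "range_z" (480x640 float32, m along the optical axis (not along the pixel's ray), 0 where there is no reading), "fx", "fy", "cx", "cy" (pixels), "k1" (the pictures are not rectified: a ray, as slopes to the right and down, at radius r is drawn at 1 + k1 r^2 times it, then the intrinsics apply), "rvec" (rotation vector, rad) and "tvec" (3), from world to camera coordinates, as OpenCV has them. Camera axes: x right, y down, z forward; pixel columns grow to the right and rows downward; lengths in m; the calibration is good to about 2 mm. A picture is of the moment at which its call begins.
- close_job(): hands the job in; it is judged then, once.
The state is a dict: "time": time; "joint_positions": joint angles; "qvel": joint speeds; "joint_torque": joint torques, N m; "tool_pos": TCP position; "ee_rot": TCP orientation; "wrist_force": force on the tool from outside, world axes, zero at the start; "wrist_torque": the same for the moment, N m; "width": finger opening in m; "finger_force": force on a finger pad.
Only numpy, scipy, OpenCV 4.12 (cv2) and the standard library are available. Lean on these libraries where they do the work, as an engineer would, in place of code of your own. Each camera call takes 0.05 s, during which the arm holds its last target. There are 200 camera calls.

## Task

Stand every grey weaning cup upright, mouth down, on the steel tray of the steam steriliser. Then push the tray along its slide under the hood until it clicks fully home, and only after that set the timer on top: first turn the coarse outer ring until its white pointer lines up with the black index bar, then the fine inner knob until its pointer lines up with the bar too. Leave the lunch box, the bowl and the two spoons where they are.

Things in the scene. Friction and masses are not known exactly. Their poses are not given: they have to be found in the camera images.
- cup1_mid (a point): centre (half-way up) of a grey rigid weaning cup standing mouth down: a straight cylinder 52 mm in diameter and 64 mm tall, closed flat top, about 80 g; its z axis points up along the cup. Three to five of the five cups are present, standing on the counter
- cup2_mid (a point): centre (half-way up) of a grey rigid weaning cup standing mouth down: a straight cylinder 52 mm in diameter and 64 mm tall, closed flat top, about 80 g; its z axis points up along the cup. Three to five of the five cups are present, standing on the counter
- cup3_mid (a point): centre (half-way up) of a grey rigid weaning cup standing mouth down: a straight cylinder 52 mm in diameter and 64 mm tall, closed flat top, about 80 g; its z axis points up along the cup. Three to five of the five cups are present, standing on the counter
- cup4_mid (a point): centre (half-way up) of a grey rigid weaning cup standing mouth down: a straight cylinder 52 mm in diameter and 64 mm tall, closed flat top, about 80 g; its z axis points up along the cup. Three to five of the five cups are present, standing on the counter
- cup5_mid (a point): centre (half-way up) of a grey rigid weaning cup standing mouth down: a straight cylinder 52 mm in diameter and 64 mm tall, closed flat top, about 80 g; its z axis points up along the cup. Three to five of the five cups are present, standing on the counter
- tray_floor (a point): centre of the upper face of the steel tray's floor, 14 mm above the counter; y: the way the tray slides home, into the hood; z up; x across. Clear floor: 86 mm either way along x, 100 mm along y, inside a rim 16 mm high and 4 mm thick. Tray fully out: the hood's mouth is at y = +122 mm. The handle stands at y = -110 mm
- tray_grip (a point): grip point of the tray's handle, an upright black plate 60 mm wide (along the tray's x), 12 mm thick (along the tray's y); its top is 14 mm above this point, 94 mm above the counter. It rises from the tray's outer end, free on both sides. Grip it across its thickness or push its outer face
- tray (a joint): travel of the tray, m: 0 fully out (to load), 0.205 fully home at its stop. Starts 0.02 to 0.07 and may be drawn out. Stays where left, about 1 N of drag; between about 0.192 and 0.200 a sprung ball resists with about 5 N more, then snaps the tray home and holds it (clicked home: above 0.202)
- index (a point): middle of the black index bar, 40 x 6 mm, on the white roof of the hood, 102 mm above the counter, 62 mm from the knobs' axis; -x points along the bar away from the knobs, y is the way the tray slides home (axes of the fixed steriliser). The hood: 210 mm along x, 206 mm along y, flat roof at 100 mm, mouth on its -y side
- coarse_grip (a point): point on the axis of the timer's outer coarse ring, where to grip it: a ribbed round grey ring 62 mm in diameter, from 4 to 34 mm above the hood's roof; this point is 24 mm above the roof. The axis is vertical. A white radial pointer lies on the ring's top, along the -x axis of this point, which turns with the ring
- coarse (a joint): angle of the coarse ring, rad, counter-clockwise seen from above positive: 0 when its pointer lines up with the index bar; it turns from -1.7 to 0.5, starts between -1.5 and -0.7, stays where it is left (about 0.12 N m of drag)
- fine_grip (a point): point on the axis of the inner fine knob, where to grip it: a round dark steel knob 30 mm in diameter and 30 mm tall standing on the coarse ring, from 34 to 64 mm above the hood's roof; this point is 55 mm above the roof. Its white pointer lies on its top, along the -x axis of this point, which turns with the knob
- fine (a joint): angle of the fine knob relative to the coarse ring that carries it, rad, counter-clockwise from above positive, from -0.6 to 1.5, start 0.5 to 1.2. The ring's turning carries the knob round with it, so the fine pointer lines up with the index bar when coarse + fine = 0. About 0.03 N m of drag: it does not turn the ring
- lunch_box: lilac plastic lunch box with white clasps, 114 x 164 x 57 mm, origin at the centre of its underside; to be left alone
- bowl: glass baby bowl, 110 mm across, 50 mm high, origin at the centre of its underside; to be left alone
- bamboo_spoon: bamboo spoon, about 160 mm long, 10 mm thick, lying flat, origin near its middle; to be left alone
- teaspoon: steel teaspoon, about 140 mm long, 10 mm thick, lying flat, origin near its middle; to be left alone

How it is judged:
On the way, in this order (a step that is already met when the one before it is completed fails the run):
1. every cup present stands mouth down on the tray's floor (x of cup1_mid in the frame of tray_floor between -0.086 and 0.086 m and y of cup1_mid in the frame of tray_floor between -0.1 and 0.1 m and z of cup1_mid in the frame of tray_floor between 0.024 and 0.04 m and angle between each of cup1_mid, cup2_mid, cup3_mid, cup4_mid, cup5_mid's own z axis and vertical below 0.2 rad and x of cup2_mid in the frame of tray_floor between -0.086 and 0.086 m and y of cup2_mid in the frame of tray_floor between -0.1 and 0.1 m and z of cup2_mid in the frame of tray_floor between 0.024 and 0.04 m and x of cup3_mid in the frame of tray_floor between -0.086 and 0.086 m and y of cup3_mid in the frame of tray_floor between -0.1 and 0.1 m and z of cup3_mid in the frame of tray_floor between 0.024 and 0.04 m and x of cup4_mid in the frame of tray_floor between -0.086 and 0.086 m and y of cup4_mid in the frame of tray_floor between -0.1 and 0.1 m and z of cup4_mid in the frame of tray_floor between 0.024 and 0.04 m and x of cup5_mid in the frame of tray_floor between -0.086 and 0.086 m and y of cup5_mid in the frame of tray_floor between -0.1 and 0.1 m and z of cup5_mid in the frame of tray_floor between 0.024 and 0.04 m), for 0.2 s.
2. the tray has been pushed until it clicked home (value of joint tray above 0.202 m), for 0.2 s.
3. the coarse ring's pointer lines up with the index bar (value of joint tray above 0.202 m and value of joint coarse between -0.14 and 0.14 rad), for 0.2 s.
4. the fine knob's pointer lines up with the index bar too (all of step 3 and angle between the x axis of fine_grip and the x axis of index, either way round below 0.14 rad), for 0.2 s.
At the end, for the whole second after the job is handed in: every cup present stands upright (within 0.2 rad) on the tray's floor inside its rim, the tray is clicked home (joint above 0.202 m), and both the coarse and the fine pointer are within 0.14 rad of the index bar (all of step 1 and all of step 4); the robot touches nothing.
It fails at once if the lunch box is moved more than 40 mm (distance of lunch_box from where it was at the start of the episode above 0.04 m).
It fails at once if the bowl is moved more than 40 mm (distance of bowl from where it was at the start of the episode above 0.04 m).
It fails at once if the bamboo spoon is moved more than 40 mm (distance of bamboo_spoon from where it was at the start of the episode above 0.04 m).
It fails at once if the teaspoon is moved more than 40 mm (distance of teaspoon from where it was at the start of the episode above 0.04 m).
Of cup1, cup2, cup3, cup4, cup5 only 3 to 5 are there at a start; the rules pass over those that are not, and their reading is None.
At some moment in a run one of cup1, cup2, cup3, cup4, cup5 may be knocked a few centimetres aside while the robot is not near it.
It also fails if it takes over 210 s, if anything falls off the work surface, if the arm or the gripper's body presses on something with over 40 N, if the wrist force passes 120 N, or if a joint passes its speed limit or range.

## Working session

There is one attempt and no reset: what is moved stays moved. The work goes in short steps, Python scripts to look and compute and a tool call to move; the robot and the scene stay as the last step left them, time stands still between calls to the robot, and variables do not carry over. Pictures are saved under pics/ and viewed, at most 14 in all, crops included, and the job is handed in when it is done.

Besides the shell and the picture viewer there is one more tool, called after ">>>" in YAML: its name, and indented under it one key for each argument. drive_tool: Moves the arm, as the interface text tells. Its arguments: {"type":"object","properties":{"commands":{"type":"array"},"gripper":{"type":"number"}},"required":["commands"]}

```bash
mkdir -p pics; cat > h.py <<'E'
import numpy as np, cv2
from bench import get_obs, snapshot, close_job
def cam(s):
    R=cv2.Rodrigues(np.array(s["rvec"],float))[0]; t=np.array(s["tvec"],float).ravel(); return R,t
def cloud(s):
    v,u=np.mgrid[0:480,0:640].astype(float)
    xd=(u-s["cx"])/s["fx"]; yd=(v-s["cy"])/s["fy"]
    x,y=xd.copy(),yd.copy()
    for _ in range(8):
        k=1+s["k1"]*(x*x+y*y); x,y=xd/k,yd/k
    R,t=cam(s); z=s["range_z"].astype(float)
    P=np.stack([x*z,y*z,z],-1)
    P=(P-t)@R
    P[z<=0]=np.nan
    d=np.stack([x,y,np.ones_like(x)],-1)@R
    return P,d,-R.T@t
def plane(s,u,v,h):
    P,d,c=cloud(s); d=d[int(round(v)),int(round(u))]; return c+d*(h-c[2])/d[2]
def pix(s,p):
    R,t=cam(s); q=R@np.array(p,float)+t; x,y=q[:2]/q[2]; k=1+s["k1"]*(x*x+y*y)
    return s["fx"]*x*k+s["cx"], s["fy"]*y*k+s["cy"]
E
python3 - <<'E'
from h import *
for n in("top","side"):
    s=snapshot(n); cv2.imwrite(f"pics/{n}0.png",s["image"]); R,t=cam(s); print(n,-R.T@t,R[2],s["fx"],s["k1"])
    np.savez(f"{n}0.npz",**s)
o=get_obs(); print(o)
E
```

```text
top [ 0.26325754 -0.03023337  1.68814348] [ 0.17815672 -0.00831097 -0.98396703] 592.101272302747 -0.03686206145226568
side [ 0.50696705 -1.01739677  1.05171672] [ 0.03277942  0.72824641 -0.68453099] 612.6994593081904 0.039808097037930756
{'time': 0.1, 'joint_positions': array([ 1.12791154e+00,  8.78911601e-02,  1.37205844e+00,  1.37642246e-05,
        1.68359339e+00, -1.03076316e-01]), 'qvel': array([ 8.55564862e-05, -2.91091331e-03, -3.58388648e-03,  4.91633163e-04,
        9.48710826e-04,  3.40256319e-04]), 'joint_torque': array([ 2.34489155e-03, -3.41252196e+01, -3.03301299e+01,  7.19865644e-02,
        3.04400618e-02, -1.06380826e-04]), 'tool_pos': array([0.18310088, 0.5181219 , 0.20443838]), 'ee_rot': array([-3.13965408e+00, -2.14284762e-04,  2.80178551e+00]), 'wrist_force': array([-0.31361587,  0.03225345, -0.29527415]), 'wrist_torque': array([-0.01376468,  0.03011499, -0.0270766 ]), 'finger_force': 0.0, 'width': 0.09376458134399976}
```

View pics/top0.png

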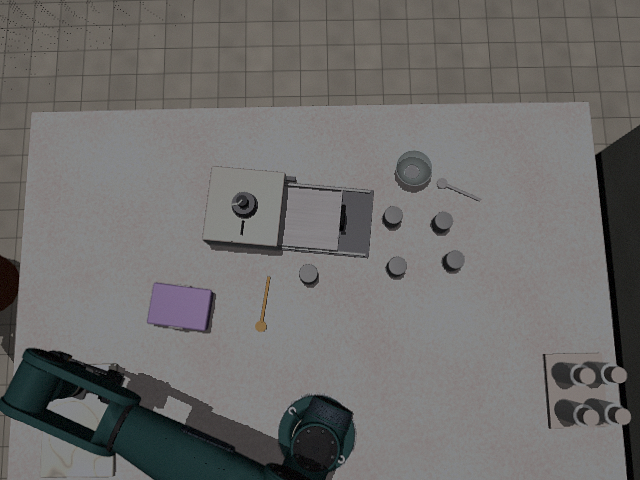

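View pics/side0.png

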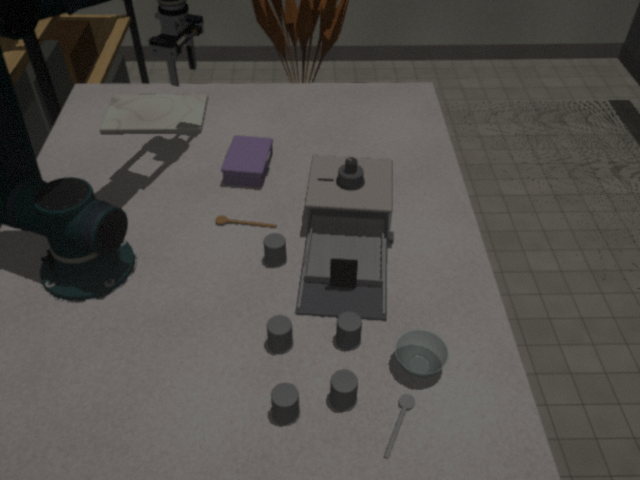

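The top view shows five cups: (308,272), (397,266), (454,260), (393,215) and (442,221). The hood is at about (245,207) with the ring at (244,204), and the handle is at (344,219). The tray is partly in, the bowl is at (413,168) and the spoons are at (265,305) and (460,190).

```bash
cat >> h.py <<'E'
def blobs(m,amin=40):
    n,l,st,c=cv2.connectedComponentsWithStats(m.astype(np.uint8)); return [(l==i) for i in range(1,n) if st[i,4]>=amin]
def cups(s):
    P,d,c=cloud(s); out=[]
    hsv=cv2.cvtColor(s["image"],cv2.COLOR_BGR2HSV)
    z=P[...,2]; m=(abs(z-.064)<.006)&(hsv[...,1]<40)
    for b in blobs(m,60):
        v,u=np.nonzero(b); (cx,cy),r=cv2.minEnclosingCircle(np.stack([u,v],1).astype(np.float32))
        out.append((np.nanmedian(P[b],0),plane(s,cx,cy,.064),r,b.sum(),(cx,cy)))
    return out
E
python3 - <<'E'
from h import *
np.set_printoptions(precision=4,suppress=True)
for n in("top","side"):
    s=dict(np.load(f"{n}0.npz")); print(n)
    for o in cups(s): print(o)
    P,d,c=cloud(s); z=P[...,2]
    reg=(P[...,0]>.45)&(P[...,0]<.9)&(P[...,1]>-.2)&(P[...,1]<.35)
    for nm,a,b,mn in(("roof",.095,.108,500),("handle",.085,.0945,15),("ring",.128,.14,20),("knob",.155,.17,10)):
        for B in blobs(reg&(z>a)&(z<b),mn):
            q=P[B]; v,u=np.nonzero(B)
            H=cv2.minAreaRect(q[:,:2].astype(np.float32))
            print(nm,B.sum(),np.median(q,0),H,(u.mean(),v.mean()))
s=dict(np.load("top0.npz"));im=s["image"]
a=cv2.resize(im[155:265,190:390],None,fx=4,fy=4,interpolation=cv2.INTER_CUBIC)
a=cv2.convertScaleAbs(a,alpha=1.5)
cv2.imwrite("pics/c0.png",a)
E
```

```text
top
(array([ 0.5927, -0.2288,  0.0625]), array([ 0.5915, -0.2283,  0.064 ]), 9.219644546508789, np.int64(230), (393.0, 215.0))
(array([ 0.5728, -0.3698,  0.0625]), array([ 0.5744, -0.368 ,  0.064 ]), 9.193352699279785, np.int64(225), (443.4520568847656, 220.38356018066406))
(array([ 0.4631, -0.396 ,  0.0636]), array([ 0.4637, -0.3952,  0.064 ]), 9.353135108947754, np.int64(240), (455.0, 259.4545593261719))
(array([ 0.4493, -0.2335,  0.0633]), array([ 0.4478, -0.2335,  0.064 ]), 9.231523513793945, np.int64(240), (397.0602111816406, 265.70941162109375))
(array([0.4331, 0.0124, 0.0635]), array([0.4336, 0.0123, 0.064 ]), 9.346821784973145, np.int64(237), (308.0, 273.1666564941406))
roof 4392 [0.6128 0.1843 0.0996] ((0.6199697256088257, 0.18554458022117615), (0.20714658498764038, 0.21069838106632233), 83.62867736816406) (np.float64(243.66211293260474), np.float64(206.50979052823314))
handle 65 [ 0.5891 -0.0851  0.0914] ((0.5880739092826843, -0.08549845218658447), (0.011734186671674252, 0.05931783840060234), 84.11487579345703) (np.float64(342.32307692307694), np.float64(215.23076923076923)
[... 1923 characters left out ...]
 83.43854522705078) (np.float64(378.92105263157896), np.float64(210.92105263157896))
handle 141 [ 0.5907 -0.0881  0.0911] ((0.5917568802833557, -0.08565961569547653), (0.015990741550922394, 0.059370528906583786), 83.18688201904297) (np.float64(343.63120567375887), np.float64(261.6241134751773))
ring 255 [0.6204 0.1711 0.1332] ((0.622452974319458, 0.17775559425354004), (0.06091250106692314, 0.06154622882604599), 85.81339263916016) (np.float64(350.41960784313727), np.float64(172.6313725490196))
knob 105 [0.6228 0.1797 0.1623] ((0.6221948266029358, 0.1822514832019806), (0.03552229702472687, 0.028843969106674194), 69.87047576904297) (np.float64(351.0190476190476), np.float64(161.35238095238094))
```

View pics/c0.png

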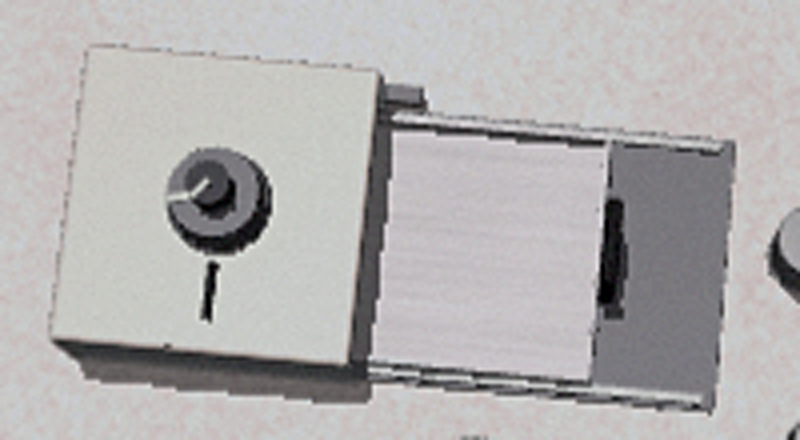

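The crop shows the tray about 60 mm in, the black handle at the tray's outer end, the index bar below the knobs at about (210,290), and both pointers turned away from it. I'll draw the tray fully out first, starting by going above the handle.

>>> drive_tool:
  commands:
    - [0, 0, 0, 0, 0, -0.77]
    - [0, 0, 0, 0, 0, -0.77]
    - [0, 0, 0, 0, 0, -0.77]
    - [-0.74, -0.87, 0, 0, 0, 0]
    - [-0.74, -0.87, 0, 0, 0, 0]
    - [-0.74, -0.87, 0, 0, 0, 0]
    - [-0.74, -0.87, 0, 0, 0, 0]
    - [-0.74, -0.87, 0, 0, 0, 0]
    - [-0.74, -0.87, 0, 0, 0, 0]
    - [-0.74, -0.87, 0, 0, 0, 0]
    - [-0.74, -0.87, 0, 0, 0, 0]
    - [-0.74, -0.87, 0, 0, 0, 0]
    - [-0.74, -0.87, 0, 0, 0, 0]
    - [-0.74, -0.87, 0, 0, 0, 0]
    - [-0.74, -0.87, 0, 0, 0, 0]
    - [-0.74, -0.87, 0, 0, 0, 0]
    - [-0.74, -0.87, 0, 0, 0, 0]
    - [-0.74, -0.87, 0, 0, 0, 0]
    - [-0.74, -0.87, 0, 0, 0, 0]
  gripper: 0

```text
time: 2.48
tool_pos: [0.5941, -0.0876, 0.2047]
ee_rot: [3.141, -0.001, 3.033]
wrist_force: [0.7, 0.8, -0.2]
width: 0.094
finger_force: 0.0
```

```bash
cat >> h.py <<'E'
from scipy.spatial.transform import Rotation as Ro
U=np.array([.112,.9937,0]); X=np.array([.9937,-.112,0])
def go(p,yaw):
    o=get_obs(); R=Ro.from_euler("xyz",o["ee_rot"]); T=Ro.from_euler("xyz",[np.pi,0,yaw])
    # shift given both for now-orientation and for target-orientation axes
    d=np.array(p)-o["tool_pos"]; w=(R.inv()*T).as_rotvec()
    print("t %.1f"%o["time"],"pos",o["tool_pos"].round(4),"yaw %.3f"%o["ee_rot"][2],"| d now",(R.inv().apply(d)/.04).round(2),"d after turn",(T.inv().apply(d)/.04).round(2),"turn",(w/.1).round(2),"w %.4f"%o["width"],"ff",o["finger_force"],"F",np.round(o["wrist_force"],1))
E
python3 - <<'E'
from h import *
go([.590,-.0855,.063],3.029)
E
```

```text
t 2.5 pos [ 0.5941 -0.0876  0.2047] yaw 3.033 | d now [0.1  0.04 3.54] d after turn [0.11 0.04 3.54] turn [ 0.   -0.01  0.04] w 0.0940 ff 0.0 F [ 0.7  0.8 -0.2]
```

>>> drive_tool:
  commands:
    - [0.1, 0.04, 0.7, 0, 0, 0.04]
    - [0, 0, 0.7, 0, 0, 0]
    - [0, 0, 0.7, 0, 0, 0]
    - [0, 0, 0.7, 0, 0, 0]
    - [0, 0, 0.7, 0, 0, 0]
    - [0, 0, 0, 0, 0, 0]

```text
time: 3.22
tool_pos: [0.5873, -0.0837, 0.0619]
ee_rot: [3.141, -0.007, 3.029]
wrist_force: [-0.0, 0.2, -0.3]
width: 0.0943
finger_force: 0.0
```

>>> drive_tool:
  commands:
    - [0, 0, 0, 0, 0, 0]
    - [0, 0, 0, 0, 0, 0]
    - [0, 0, 0, 0, 0, 0]
    - [0, 0, 0, 0, 0, 0]
    - [0, 0, 0, 0, 0, 0]
  gripper: 1

```text
time: 3.85
tool_pos: [0.59, -0.0844, 0.0657]
ee_rot: [3.142, 0.0, 3.029]
wrist_force: [0.7, 0.4, -0.1]
width: 0.0472
finger_force: 0.0
```

>>> drive_tool:
  commands:
    - [0, -0.2, 0, 0, 0, 0]
    - [0, -0.2, 0, 0, 0, 0]
    - [0, -0.2, 0, 0, 0, 0]
    - [0, -0.2, 0, 0, 0, 0]
    - [0, -0.2, 0, 0, 0, 0]
    - [0, -0.2, 0, 0, 0, 0]
    - [0, -0.2, 0, 0, 0, 0]
    - [0, 0, 0, 0, 0, 0]

```text
time: 4.85
tool_pos: [0.5833, -0.1414, 0.0654]
ee_rot: [-3.14, -0.0, 3.028]
wrist_force: [0.3, -2.0, -0.1]
width: 0.0117
finger_force: 30.0
```

>>> drive_tool:
  commands:
    - [0, -0.1, 0, 0, 0, 0]
    - [0, -0.1, 0, 0, 0, 0]
    - [0, 0, 0, 0, 0, 0]
    - [0, 0, 0, 0, 0, 0]

```text
time: 5.35
tool_pos: [0.5829, -0.1457, 0.0654]
ee_rot: [3.138, -0.0, 3.03]
wrist_force: [1.2, 5.7, 0.9]
width: 0.0118
finger_force: 30.0
```

>>> drive_tool:
  commands:
    - [0, 0, 0, 0, 0, 0]
    - [0, 0, 0, 0, 0, 0]
    - [0, 0, 0, 0, 0, 0]
    - [0, 0, 0, 0, 0, 0]
    - [0, 0, -0.5, 0, 0, 0]
    - [0, 0, -0.8, 0, 0, 0]
    - [0, 0, -0.8, 0, 0, 0]
    - [0, 0, -0.1, 0, 0, 0]
  gripper: 0.55

```text
time: 6.35
tool_pos: [0.5842, -0.1486, 0.1567]
ee_rot: [-3.14, 0.006, 3.029]
wrist_force: [-0.6, -0.2, 1.1]
width: 0.0424
finger_force: 0.0
```

>>> drive_tool:
  commands:
    - [0, 0, 0, 0, 0, 0.98]
    - [0, 0, 0, 0, 0, 0.98]
    - [0, 0, 0, 0, 0, 0.98]
    - [0, 0, 0, 0, 0, 0.98]
    - [0, 0, 0, 0, 0, 0.98]
    - [0, 0, 0, 0, 0, 0.98]
    - [0, 0, 0, 0, 0, 0.98]
    - [0, 0, 0, 0, 0, 0.98]
    - [0, 0, 0, 0, 0, 0.98]
    - [0, 0, 0, 0, 0, 0.98]
    - [0, 0, 0, 0, 0, 0.98]
    - [0, 0, 0, 0, 0, 0.98]
    - [0, 0, 0, 0, 0, 0.98]
    - [0, 0, 0, 0, 0, 0.98]
    - [0, 0, 0, 0, 0, 0.98]
    - [0, 0, 0, 0, 0, 0.98]
  gripper: 0

```text
time: 8.35
tool_pos: [0.5819, -0.1477, 0.1514]
ee_rot: [-3.139, -0.001, 1.457]
wrist_force: [0.5, -0.3, -0.3]
width: 0.0939
finger_force: 0.0
```

```bash
python3 - <<'E'
from h import *
np.set_printoptions(precision=4,suppress=True)
go([.594,-.231,.028],1.458)
for n in("top","side"):
  for o in cups(snapshot(n)): print(n,o[0],o[3])
E
```

```text
t 8.3 pos [ 0.5819 -0.1477  0.1514] yaw 1.457 | d now [-2.04  0.55  3.08] d after turn [-2.03  0.54  3.08] turn [-0.03 -0.01 -0.01] w 0.0939 ff 0.0 F [ 0.5 -0.3 -0.3]
top [ 0.572  -0.3693  0.0632] 223
top [ 0.4624 -0.396   0.0633] 240
top [ 0.4499 -0.233   0.0639] 225
top [0.4331 0.0122 0.0633] 240
side [-0.3186  0.6154  0.064 ] 84
side [-0.3196  0.4687  0.0633] 79
side [0.4369 0.0094 0.0634] 289
side [ 0.5831 -0.1517  0.0642] 95
side [ 0.5952 -0.2309  0.0638] 422
side [ 0.453  -0.2368  0.0633] 439
side [ 0.5766 -0.3724  0.0628] 529
side [ 0.4657 -0.3978  0.063 ] 555
```

>>> drive_tool:
  commands:
    - [-0.7, 0.18, 0, 0, 0, 0]
    - [-0.7, 0.18, 0, 0, 0, 0]
    - [-0.64, 0.18, 0.4, 0, 0, 0]
    - [0, 0, 0.7, 0, 0, 0]
    - [0, 0, 0.7, 0, 0, 0]
    - [0, 0, 0.7, 0, 0, 0]
    - [0, 0, 0.58, 0, 0, 0]
    - [0, 0, 0, 0, 0, 0]

```text
time: 9.45
tool_pos: [0.5925, -0.2305, 0.0257]
ee_rot: [-3.134, -0.003, 1.461]
wrist_force: [0.1, 0.3, 0.4]
width: 0.0943
finger_force: 0.0
```

>>> drive_tool:
  commands:
    - [0, 0, 0, 0, 0, 0]
    - [0, 0, 0, 0, 0, 0]
    - [0, 0, 0, 0, 0, 0]
    - [0, 0, 0, 0, 0, 0]
    - [0, 0, 0, 0, 0, 0]
    - [0, 0, 0, 0, 0, 0]
  gripper: 1

```text
time: 10.2
tool_pos: [0.5953, -0.2314, 0.0307]
ee_rot: [3.141, 0.0, 1.461]
wrist_force: [-0.6, -0.2, 1.5]
width: 0.0518
finger_force: 30.0
```

>>> drive_tool:
  commands:
    - [0, 0, -0.5, 0, 0, 0]
    - [0, 0, -0.8, 0, 0, 0]
    - [0, 0, -0.8, 0, 0, 0]
    - [0, 0, -0.8, 0, 0, 0]
    - [0, 0, -0.4, 0, 0, 0]
    - [0, 0, 0, 0, 0, 0]

```text
time: 10.95
tool_pos: [0.5959, -0.2317, 0.1642]
ee_rot: [3.138, 0.001, 1.461]
wrist_force: [0.4, -0.0, -0.8]
width: 0.0517
finger_force: 30.0
```

```bash
python3 - <<'E'
from h import *
go([.6464,.0186,.0435],1.458)
E
```

```text
t 10.9 pos [ 0.5959 -0.2317  0.1642] yaw 1.461 | d now [6.36 0.56 3.01] d after turn [6.36 0.55 3.02] turn [0.03 0.01 0.03] w 0.0517 ff 29.999771118164062 F [ 0.4 -0.  -0.8]
```

>>> drive_tool:
  commands:
    - [0.8, 0.07, 0, 0, 0, 0]
    - [0.8, 0.07, 0, 0, 0, 0]
    - [0.8, 0.07, 0, 0, 0, 0]
    - [0.8, 0.07, 0, 0, 0, 0]
    - [0.8, 0.07, 0, 0, 0, 0]
    - [0.8, 0.07, 0, 0, 0, 0]
    - [0.8, 0.07, 0, 0, 0, 0]
    - [0.76, 0.07, 0, 0, 0, 0]
    - [0, 0, 0.6, 0, 0, 0]
    - [0, 0, 0.6, 0, 0, 0]
    - [0, 0, 0.6, 0, 0, 0]
    - [0, 0, 0.5, 0, 0, 0]
    - [0, 0, 0.2, 0, 0, 0]
    - [0, 0, 0, 0, 0, 0]

```text
time: 12.7
tool_pos: [0.6449, 0.019, 0.0614]
ee_rot: [-3.14, -0.0, 1.461]
wrist_force: [0.9, -1.2, -1.0]
width: 0.0509
finger_force: 30.0
```

```bash
python3 - <<'E'
from h import *
go([.6464,.0186,.046],1.458)
E
```

```text
t 12.7 pos [0.6449 0.019  0.0614] yaw 1.461 | d now [-0.01  0.04  0.38] d after turn [-0.01  0.04  0.38] turn [-0.02  0.    0.03] w 0.0509 ff 29.999856054782867 F [ 0.9 -1.2 -1. ]
```

>>> drive_tool:
  commands:
    - [0, 0, 0.2, 0, 0, 0]
    - [0, 0, 0.17, 0, 0, 0]
    - [0, 0, 0, 0, 0, 0]
    - [0, 0, 0, 0, 0, 0]

```text
time: 13.2
tool_pos: [0.6455, 0.019, 0.0477]
ee_rot: [3.141, -0.0, 1.461]
wrist_force: [-1.6, 0.6, -1.0]
width: 0.0517
finger_force: 30.0
```

>>> drive_tool:
  commands:
    - [0, 0, 0, 0, 0, 0]
    - [0, 0, 0, 0, 0, 0]
    - [0, 0, 0, 0, 0, 0]
    - [0, 0, -0.4, 0, 0, 0]
    - [0, 0, -0.7, 0, 0, 0]
    - [0, 0, -0.8, 0, 0, 0]
    - [0, 0, -0.7, 0, 0, 0]
  gripper: 0.32

```text
time: 14.08
tool_pos: [0.6459, 0.019, 0.1544]
ee_rot: [3.139, -0.0, 1.461]
wrist_force: [-0.7, -0.3, -0.4]
width: 0.0638
finger_force: 0.0
```

```bash
python3 - <<'E'
from h import *
np.set_printoptions(precision=4,suppress=True)
go([.451,-.2355,.030],1.458)
s=snapshot("side")
for o in cups(s): print(o[0],o[3])
P,d,c=cloud(s)
for b in blobs((abs(P[...,2]-.078)<.006)&(P[...,0]>.5)&(P[...,0]<.7)&(P[...,1]>-.2)&(P[...,1]<.06),50): print("tray",np.nanmedian(P[b],0),b.sum())
E
```

```text
t 14.1 pos [0.6459 0.019  0.1544] yaw 1.461 | d now [-6.86 -4.15  3.1 ] d after turn [-6.87 -4.12  3.11] turn [ 0.03 -0.    0.03] w 0.0638 ff 0.0 F [-0.7 -0.3 -0.4]
[-0.3195  0.5179  0.063 ] 145
[0.4365 0.0096 0.0635] 296
[0.6425 0.0009 0.0645] 82
[ 0.5854 -0.1518  0.0644] 84
[ 0.453  -0.2366  0.0634] 437
[ 0.5769 -0.3716  0.0626] 519
[ 0.4668 -0.398   0.063 ] 553
tray [0.6465 0.0182 0.0774] 285
tray [ 0.583  -0.1514  0.0779] 105
```

>>> drive_tool:
  commands:
    - [-0.76, -0.45, 0, 0, 0, 0]
    - [-0.76, -0.45, 0, 0, 0, 0]
    - [-0.76, -0.45, 0, 0, 0, 0]
    - [-0.76, -0.45, 0, 0, 0, 0]
    - [-0.76, -0.45, 0, 0, 0, 0]
    - [-0.76, -0.45, 0, 0, 0, 0]
    - [-0.76, -0.45, 0, 0, 0, 0]
    - [-0.76, -0.45, 0, 0, 0, 0]
    - [-0.79, -0.45, 0, 0, 0, 0]
    - [0, 0, 0.7, 0, 0, 0]
    - [0, 0, 0.8, 0, 0, 0]
    - [0, 0, 0.8, 0, 0, 0]
    - [0, 0, 0.5, 0, 0, 0]
    - [0, 0, 0.3, 0, 0, 0]
    - [0, 0, 0, 0, 0, 0]
  gripper: 0

```text
time: 16.0
tool_pos: [0.4538, -0.2361, 0.027]
ee_rot: [-3.141, -0.001, 1.461]
wrist_force: [-0.1, -0.3, 0.2]
width: 0.0941
finger_force: 0.0
```

```bash
python3 - <<'E'
from h import *
go([.453,-.2365,.030],1.458)
E
```

```text
t 16.0 pos [ 0.4538 -0.2361  0.027 ] yaw 1.461 | d now [-0.01 -0.02 -0.07] d after turn [-0.01 -0.02 -0.07] turn [-0.01 -0.01  0.03] w 0.0941 ff 0.0 F [-0.1 -0.3  0.2]
```

>>> drive_tool:
  commands:
    - [0, 0, -0.05, 0, 0, 0]
    - [0, 0, 0, 0, 0, 0]
    - [0, 0, 0, 0, 0, 0]
    - [0, 0, 0, 0, 0, 0]
    - [0, 0, 0, 0, 0, 0]
    - [0, 0, 0, 0, 0, 0]
    - [0, 0, 0, 0, 0, 0]
  gripper: 1

```text
time: 16.88
tool_pos: [0.454, -0.2364, 0.0296]
ee_rot: [-3.141, -0.0, 1.461]
wrist_force: [-1.2, -0.7, 1.7]
width: 0.0513
finger_force: 30.0
```

>>> drive_tool:
  commands:
    - [0, 0, -0.5, 0, 0, 0]
    - [0, 0, -0.8, 0, 0, 0]
    - [0, 0, -0.8, 0, 0, 0]
    - [0, 0, -0.8, 0, 0, 0]
    - [0, 0, -0.4, 0, 0, 0]
    - [0.76, 0.2, 0, 0, 0, 0]
    - [0.76, 0.2, 0, 0, 0, 0]
    - [0.76, 0.2, 0, 0, 0, 0]
    - [0.76, 0.2, 0, 0, 0, 0]
    - [0.76, 0.2, 0, 0, 0, 0]
    - [0.76, 0.2, 0, 0, 0, 0]
    - [0.76, 0.2, 0, 0, 0, 0]
    - [0.76, 0.2, 0, 0, 0, 0]
    - [0.8, 0.24, 0, 0, 0, 0]
    - [0, 0, 0.6, 0, 0, 0]
    - [0, 0, 0.6, 0, 0, 0]
    - [0, 0, 0.6, 0, 0, 0]
    - [0, 0, 0.5, 0, 0, 0]
    - [0, 0, 0.2, 0, 0, 0]
    - [0, 0, 0, 0, 0, 0]

```text
time: 19.38
tool_pos: [0.5569, 0.0292, 0.0605]
ee_rot: [-3.14, -0.0, 1.461]
wrist_force: [-0.6, 0.9, -0.6]
width: 0.0512
finger_force: 30.0
```

```bash
python3 - <<'E'
from h import *
go([.557,.0286,.047],1.458)
E
```

```text
t 19.4 pos [0.5569 0.0292 0.0605] yaw 1.461 | d now [-0.01  0.    0.34] d after turn [-0.01  0.    0.34] turn [-0.02 -0.    0.03] w 0.0512 ff 29.99977022409439 F [-0.6  0.9 -0.6]
```

>>> drive_tool:
  commands:
    - [0, 0, 0.2, 0, 0, 0]
    - [0, 0, 0.18, 0, 0, 0]
    - [0, 0, 0, 0, 0, 0]
    - [0, 0, 0, 0, 0, 0]

```text
time: 19.88
tool_pos: [0.5577, 0.0291, 0.0465]
ee_rot: [3.141, -0.0, 1.461]
wrist_force: [-0.3, 1.3, -1.1]
width: 0.0518
finger_force: 30.0
```

>>> drive_tool:
  commands:
    - [0, 0, 0, 0, 0, 0]
    - [0, 0, 0, 0, 0, 0]
    - [0, 0, 0, 0, 0, 0]
    - [0, 0, -0.4, 0, 0, 0]
    - [0, 0, -0.7, 0, 0, 0]
    - [0, 0, -0.8, 0, 0, 0]
    - [0, 0, -0.7, 0, 0, 0]
  gripper: 0.32

```text
time: 20.75
tool_pos: [0.5581, 0.0291, 0.1531]
ee_rot: [3.139, -0.0, 1.461]
wrist_force: [0.0, 0.8, -0.4]
width: 0.0637
finger_force: 0.0
```

```bash
cat >> h.py <<'E'
def look():
    s=snapshot("side")
    for o in cups(s): print(o[0].round(4),o[3])
    P,d,c=cloud(s)
    for b in blobs((abs(P[...,2]-.078)<.006)&(P[...,0]>.5)&(P[...,0]<.7)&(P[...,1]>-.2)&(P[...,1]<.06),50): print("tray",np.nanmedian(P[b],0).round(4),b.sum())
    return s
E
python3 - <<'E'
from h import *
go([.577,-.372,.030],1.458)
look()
E
```

```text
t 20.8 pos [0.5581 0.0291 0.1531] yaw 1.461 | d now [-9.91  1.56  3.08] d after turn [-9.91  1.6   3.08] turn [ 0.03 -0.    0.03] w 0.0637 ff 0.0 F [ 0.   0.8 -0.4]
[-0.3193  0.4949  0.0635] 108
[0.4368 0.0094 0.0631] 291
[0.5571 0.0113 0.0642] 83
[0.6425 0.002  0.0639] 85
[ 0.5856 -0.1518  0.0645] 85
[ 0.5768 -0.3718  0.0628] 514
[ 0.4668 -0.3983  0.063 ] 556
tray [0.5585 0.0281 0.0772] 291
tray [0.6468 0.0195 0.0773] 281
tray [ 0.583  -0.1515  0.0783] 113
```

>>> drive_tool:
  commands:
    - [-0.83, 0.13, 0, 0, 0, 0]
    - [-0.83, 0.13, 0, 0, 0, 0]
    - [-0.83, 0.13, 0, 0, 0, 0]
    - [-0.83, 0.13, 0, 0, 0, 0]
    - [-0.83, 0.13, 0, 0, 0, 0]
    - [-0.83, 0.13, 0, 0, 0, 0]
    - [-0.83, 0.13, 0, 0, 0, 0]
    - [-0.83, 0.13, 0, 0, 0, 0]
    - [-0.83, 0.13, 0, 0, 0, 0]
    - [-0.83, 0.13, 0, 0, 0, 0]
    - [-0.83, 0.13, 0, 0, 0, 0]
    - [-0.78, 0.13, 0, 0, 0, 0]
    - [0, 0, 0.7, 0, 0, 0]
    - [0, 0, 0.8, 0, 0, 0]
    - [0, 0, 0.8, 0, 0, 0]
    - [0, 0, 0.5, 0, 0, 0]
    - [0, 0, 0.2, 0, 0, 0]
    - [0, 0, 0, 0, 0, 0]
  gripper: 0

```text
time: 23.05
tool_pos: [0.5762, -0.3718, 0.0305]
ee_rot: [3.141, 0.0, 1.461]
wrist_force: [-0.4, 0.1, -0.6]
width: 0.0941
finger_force: 0.0
```

```bash
python3 - <<'E'
from h import *
go([.577,-.372,.030],1.458)
E
```

```text
t 23.1 pos [ 0.5762 -0.3718  0.0305] yaw 1.461 | d now [-0.    0.02  0.01] d after turn [-0.    0.02  0.01] turn [0.   0.   0.03] w 0.0941 ff 0.0 F [-0.4  0.1 -0.6]
```

>>> drive_tool:
  commands:
    - [0, 0, 0, 0, 0, 0]
    - [0, 0, 0, 0, 0, 0]
    - [0, 0, 0, 0, 0, 0]
    - [0, 0, 0, 0, 0, 0]
    - [0, 0, 0, 0, 0, 0]
    - [0, 0, 0, 0, 0, 0]
    - [0, 0, 0, 0, 0, 0]
  gripper: 1

```text
time: 23.92
tool_pos: [0.5761, -0.3718, 0.0304]
ee_rot: [3.141, -0.0, 1.461]
wrist_force: [0.2, 0.3, 0.3]
width: 0.0515
finger_force: 30.0
```

>>> drive_tool:
  commands:
    - [0, 0, -0.5, 0, 0, 0]
    - [0, 0, -0.8, 0, 0, 0]
    - [0, 0, -0.8, 0, 0, 0]
    - [0, 0, -0.8, 0, 0, 0]
    - [0.84, 0.06, -0.4, 0, 0, 0]
    - [0.84, 0.06, 0, 0, 0, 0]
    - [0.84, 0.06, 0, 0, 0, 0]
    - [0.84, 0.06, 0, 0, 0, 0]
    - [0.84, 0.06, 0, 0, 0, 0]
    - [0.84, 0.06, 0, 0, 0, 0]
    - [0.84, 0.06, 0, 0, 0, 0]
    - [0.84, 0.06, 0, 0, 0, 0]
    - [0.84, 0.06, 0, 0, 0, 0]
    - [0.84, 0.09, 0, 0, 0, 0]
    - [0, 0, 0.6, 0, 0, 0]
    - [0, 0, 0.6, 0, 0, 0]
    - [0, 0, 0.6, 0, 0, 0]
    - [0, 0, 0.5, 0, 0, 0]
    - [0, 0, 0.2, 0, 0, 0]
    - [0, 0, 0, 0, 0, 0]

```text
time: 26.42
tool_pos: [0.6379, -0.0406, 0.0621]
ee_rot: [-3.141, -0.0, 1.461]
wrist_force: [0.8, -0.8, -1.6]
width: 0.0517
finger_force: 30.0
```

```bash
python3 - <<'E'
from h import *
go([.6397,-.041,.046],1.458)
E
```

```text
t 26.4 pos [ 0.6379 -0.0406  0.0621] yaw 1.461 | d now [-0.01  0.05  0.4 ] d after turn [-0.    0.05  0.4 ] turn [-0.01 -0.    0.03] w 0.0517 ff 29.9997478723526 F [ 0.8 -0.8 -1.6]
```

>>> drive_tool:
  commands:
    - [0, 0.04, 0.2, 0, 0, 0]
    - [0, 0, 0.2, 0, 0, 0]
    - [0, 0, 0, 0, 0, 0]
    - [0, 0, 0, 0, 0, 0]

```text
time: 26.92
tool_pos: [0.6396, -0.0407, 0.0464]
ee_rot: [3.141, -0.0, 1.461]
wrist_force: [-0.2, -0.6, -0.7]
width: 0.0516
finger_force: 30.0
```

>>> drive_tool:
  commands:
    - [0, 0, 0, 0, 0, 0]
    - [0, 0, 0, 0, 0, 0]
    - [0, 0, 0, 0, 0, 0]
    - [0, 0, -0.4, 0, 0, 0]
    - [0, 0, -0.7, 0, 0, 0]
    - [0, 0, -0.8, 0, 0, 0]
    - [0, 0, -0.7, 0, 0, 0]
  gripper: 0.32

```text
time: 27.8
tool_pos: [0.6401, -0.0408, 0.1532]
ee_rot: [3.139, -0.0, 1.461]
wrist_force: [0.4, -0.2, 0.4]
width: 0.0636
finger_force: 0.0
```

```bash
python3 - <<'E'
from h import *
go([.467,-.398,.030],1.458)
look()
E
```

```text
t 27.8 pos [ 0.6401 -0.0408  0.1532] yaw 1.461 | d now [-9.35 -3.33  3.07] d after turn [-9.36 -3.29  3.08] turn [ 0.03 -0.    0.03] w 0.0636 ff 0.0 F [ 0.4 -0.2  0.4]
[-0.3197  0.5697  0.0641] 64
[-0.3198  0.4684  0.0638] 64
[0.4368 0.0106 0.0635] 290
[0.5593 0.0104 0.0644] 84
[ 0.6376 -0.0602  0.0639] 87
[ 0.4669 -0.3981  0.063 ] 558
tray [0.5587 0.0284 0.0776] 288
tray [0.6467 0.0189 0.0772] 287
tray [ 0.6404 -0.0417  0.0775] 312
tray [ 0.5831 -0.1508  0.0775] 101
```

>>> drive_tool:
  commands:
    - [-0.85, -0.3, 0, 0, 0, 0]
    - [-0.85, -0.3, 0, 0, 0, 0]
    - [-0.85, -0.3, 0, 0, 0, 0]
    - [-0.85, -0.3, 0, 0, 0, 0]
    - [-0.85, -0.3, 0, 0, 0, 0]
    - [-0.85, -0.3, 0, 0, 0, 0]
    - [-0.85, -0.3, 0, 0, 0, 0]
    - [-0.85, -0.3, 0, 0, 0, 0]
    - [-0.85, -0.3, 0, 0, 0, 0]
    - [-0.85, -0.3, 0, 0, 0, 0]
    - [-0.85, -0.33, 0, 0, 0, 0]
    - [0, 0, 0.7, 0, 0, 0]
    - [0, 0, 0.8, 0, 0, 0]
    - [0, 0, 0.8, 0, 0, 0]
    - [0, 0, 0.5, 0, 0, 0]
    - [0, 0, 0.2, 0, 0, 0]
    - [0, 0, 0, 0, 0, 0]
  gripper: 0

```text
time: 29.98
tool_pos: [0.4661, -0.3978, 0.0303]
ee_rot: [-3.141, -0.0, 1.461]
wrist_force: [0.1, -0.1, 0.1]
width: 0.0937
finger_force: 0.0
```

```bash
python3 - <<'E'
from h import *
go([.467,-.398,.030],1.458)
E
```

```text
t 30.0 pos [ 0.4661 -0.3978  0.0303] yaw 1.461 | d now [-0.    0.02  0.01] d after turn [-0.    0.02  0.01] turn [-0.   -0.    0.03] w 0.0937 ff 0.0 F [ 0.1 -0.1  0.1]
```

>>> drive_tool:
  commands:
    - [0, 0, 0, 0, 0, 0]
    - [0, 0, 0, 0, 0, 0]
    - [0, 0, 0, 0, 0, 0]
    - [0, 0, 0, 0, 0, 0]
    - [0, 0, 0, 0, 0, 0]
    - [0, 0, 0, 0, 0, 0]
    - [0, 0, 0, 0, 0, 0]
  gripper: 1

```text
time: 30.85
tool_pos: [0.4661, -0.3979, 0.0303]
ee_rot: [-3.142, -0.0, 1.461]
wrist_force: [-0.6, 0.6, 1.9]
width: 0.052
finger_force: 30.0
```

>>> drive_tool:
  commands:
    - [0, 0, -0.5, 0, 0, 0]
    - [0, 0, -0.8, 0, 0, 0]
    - [0, 0, -0.8, 0, 0, 0]
    - [0, 0, -0.8, 0, 0, 0]
    - [0.93, 0.11, -0.4, 0, 0, 0]
    - [0.93, 0.11, 0, 0, 0, 0]
    - [0.93, 0.11, 0, 0, 0, 0]
    - [0.93, 0.11, 0, 0, 0, 0]
    - [0.93, 0.11, 0, 0, 0, 0]
    - [0.93, 0.11, 0, 0, 0, 0]
    - [0.93, 0.11, 0, 0, 0, 0]
    - [0.93, 0.11, 0, 0, 0, 0]
    - [0.93, 0.11, 0, 0, 0, 0]
    - [0.96, 0.11, 0, 0, 0, 0]
    - [0, 0, 0.6, 0, 0, 0]
    - [0, 0, 0.6, 0, 0, 0]
    - [0, 0, 0.6, 0, 0, 0]
    - [0, 0, 0.5, 0, 0, 0]
    - [0, 0, 0.2, 0, 0, 0]
    - [0, 0, 0, 0, 0, 0]

```text
time: 33.35
tool_pos: [0.5509, -0.0317, 0.0627]
ee_rot: [3.141, -0.0, 1.461]
wrist_force: [0.5, -0.0, 0.4]
width: 0.0516
finger_force: 30.0
```

```bash
python3 - <<'E'
from h import *
go([.5503,-.031,.046],1.458)
E
```

```text
t 33.4 pos [ 0.5509 -0.0317  0.0627] yaw 1.461 | d now [ 0.02 -0.02  0.42] d after turn [ 0.02 -0.02  0.42] turn [ 0.   -0.    0.03] w 0.0516 ff 29.999905228614807 F [ 0.5 -0.   0.4]
```

>>> drive_tool:
  commands:
    - [0.02, -0.02, 0.2, 0, 0, 0]
    - [0, 0, 0.21, 0, 0, 0]
    - [0, 0, 0, 0, 0, 0]
    - [0, 0, 0, 0, 0, 0]

```text
time: 33.85
tool_pos: [0.5502, -0.0308, 0.0459]
ee_rot: [3.141, -0.0, 1.461]
wrist_force: [0.6, 0.6, -0.8]
width: 0.0517
finger_force: 30.0
```

>>> drive_tool:
  commands:
    - [0, 0, 0, 0, 0, 0]
    - [0, 0, 0, 0, 0, 0]
    - [0, 0, 0, 0, 0, 0]
    - [0, 0, -0.4, 0, 0, 0]
    - [0, 0, -0.7, 0, 0, 0]
    - [0, 0, -0.8, 0, 0, 0]
    - [0, 0, -0.7, 0, 0, 0]
  gripper: 0.32

```text
time: 34.72
tool_pos: [0.5506, -0.0309, 0.1526]
ee_rot: [3.139, -0.0, 1.461]
wrist_force: [0.3, -0.8, -0.3]
width: 0.0641
finger_force: 0.0
```

```bash
python3 - <<'E'
from h import *
go([.437,.010,.030],1.458)
look()
E
```

```text
t 34.7 pos [ 0.5506 -0.0309  0.1526] yaw 1.461 | d now [ 0.7  -2.94  3.06] d after turn [ 0.7  -2.94  3.07] turn [ 0.02 -0.    0.03] w 0.0641 ff 0.0 F [ 0.3 -0.8 -0.3]
[-0.3189  0.541   0.0645] 145
[0.4368 0.0106 0.0635] 288
[ 0.5505 -0.0502  0.0632] 87
[ 0.6387 -0.0596  0.0637] 84
[ 0.5877 -0.1516  0.0637] 83
tray [0.5593 0.0284 0.0775] 285
tray [ 0.6432 -0.0181  0.0772] 597
tray [ 0.5513 -0.0312  0.0773] 310
tray [ 0.581  -0.1512  0.0776] 105
```

>>> drive_tool:
  commands:
    - [0.18, -0.74, 0, 0, 0, 0]
    - [0.18, -0.74, 0, 0, 0, 0]
    - [0.18, -0.74, 0, 0, 0, 0]
    - [0.18, -0.72, 0, 0, 0, 0]
    - [0, 0, 0.7, 0, 0, 0]
    - [0, 0, 0.8, 0, 0, 0]
    - [0, 0, 0.8, 0, 0, 0]
    - [0, 0, 0.5, 0, 0, 0]
    - [0, 0, 0.2, 0, 0, 0]
    - [0, 0, 0, 0, 0, 0]
  gripper: 0.2

```text
time: 36.02
tool_pos: [0.4364, 0.0107, 0.03]
ee_rot: [-3.141, -0.0, 1.461]
wrist_force: [0.2, 0.7, 0.8]
width: 0.0752
finger_force: 0.0
```

```bash
python3 - <<'E'
from h import *
go([.437,.0105,.030],1.458)
E
```

```text
t 36.0 pos [0.4364 0.0107 0.03  ] yaw 1.461 | d now [-0.    0.02 -0.  ] d after turn [-0.    0.02 -0.  ] turn [-0.   -0.    0.03] w 0.0752 ff 0.0 F [0.2 0.7 0.8]
```

>>> drive_tool:
  commands:
    - [0, 0, 0, 0, 0, 0]
    - [0, 0, 0, 0, 0, 0]
    - [0, 0, 0, 0, 0, 0]
    - [0, 0, 0, 0, 0, 0]
    - [0, 0, 0, 0, 0, 0]
  gripper: 1

```text
time: 36.65
tool_pos: [0.4368, 0.0107, 0.0306]
ee_rot: [3.141, -0.0, 1.461]
wrist_force: [-1.5, 0.5, 4.7]
width: 0.052
finger_force: 30.0
```

>>> drive_tool:
  commands:
    - [0, 0, -0.5, 0, 0, 0]
    - [0, 0, -0.8, 0, 0, 0]
    - [0, 0, -0.8, 0, 0, 0]
    - [0, 0, -0.8, 0, 0, 0]
    - [0, 0, -0.4, 0, 0, 0]
    - [-0.43, 0.81, 0, 0, 0, 0]
    - [-0.43, 0.81, 0, 0, 0, 0]
    - [-0.43, 0.81, 0, 0, 0, 0]
    - [-0.43, 0.81, 0, 0, 0, 0]
    - [-0.44, 0.83, 0, 0, 0, 0]
    - [0, 0, 0, 0, 0, 0]
    - [0, 0, 0.6, 0, 0, 0]
    - [0, 0, 0.6, 0, 0, 0]
    - [0, 0, 0.6, 0, 0, 0]
    - [0, 0, 0.5, 0, 0, 0]
    - [0, 0, 0.2, 0, 0, 0]
    - [0, 0, 0, 0, 0, 0]

```text
time: 38.78
tool_pos: [0.5879, -0.0926, 0.0612]
ee_rot: [-3.14, -0.0, 1.461]
wrist_force: [0.4, -0.2, -0.5]
width: 0.0514
finger_force: 30.0
```

```bash
python3 - <<'E'
from h import *
go([.5885,-.0936,.046],1.458)
E
```

```text
t 38.8 pos [ 0.5879 -0.0926  0.0612] yaw 1.461 | d now [-0.02  0.02  0.38] d after turn [-0.02  0.02  0.38] turn [-0.02 -0.    0.03] w 0.0514 ff 29.999546706676483 F [ 0.4 -0.2 -0.5]
```

>>> drive_tool:
  commands:
    - [-0.01, 0.02, 0.2, 0, 0, 0]
    - [0, 0, 0.17, 0, 0, 0]
    - [0, 0, 0, 0, 0, 0]
    - [0, 0, 0, 0, 0, 0]

```text
time: 39.28
tool_pos: [0.5896, -0.0936, 0.0472]
ee_rot: [3.141, -0.0, 1.461]
wrist_force: [0.6, -0.2, -1.0]
width: 0.0514
finger_force: 30.0
```

>>> drive_tool:
  commands:
    - [0, 0, 0, 0, 0, 0]
    - [0, 0, 0, 0, 0, 0]
    - [0, 0, 0, 0, 0, 0]
    - [0, 0, -0.4, 0, 0, 0]
    - [0, 0, -0.7, 0, 0, 0]
    - [0, 0, -0.8, 0, 0, 0]
    - [0, 0, -0.7, 0, 0, 0]
  gripper: 0.32

```text
time: 40.15
tool_pos: [0.59, -0.0936, 0.1539]
ee_rot: [3.139, 0.0, 1.461]
wrist_force: [1.6, -1.0, 1.0]
width: 0.0642
finger_force: 0.0
```

>>> drive_tool:
  commands:
    - [-0.8, 0, 0, 0, 0, 0]
    - [-0.8, 0, 0, 0, 0, 0]
    - [-0.8, 0, 0, 0, 0, 0]
    - [0, 0, 0, 0, 0, 0]
    - [0, 0, 0, 0, 0, 0]
  gripper: 1

```text
time: 40.78
tool_pos: [0.5792, -0.1885, 0.1519]
ee_rot: [3.141, -0.001, 1.461]
wrist_force: [0.5, 0.7, 0.5]
width: 0.0177
finger_force: 0.0
```

```bash
python3 - <<'E'
from h import *
go([.578,-.190,.060],1.458)
s=look(); s2=snapshot("top")
a=s["image"][180:400,220:440]; b=s2["image"][140:300,180:400]
a=cv2.resize(a,(440,440)); b=cv2.resize(b,(340,247))
im=np.zeros((440,780,3),np.uint8); im[:,:440]=a; im[:247,440:]=b
cv2.imwrite("pics/c1.png",cv2.convertScaleAbs(im,alpha=1.5))
E
```

```text
t 40.8 pos [ 0.5792 -0.1885  0.1519] yaw 1.461 | d now [-0.04 -0.03  2.3 ] d after turn [-0.04 -0.03  2.3 ] turn [ 0.01 -0.01  0.03] w 0.0177 ff 0.0 F [0.5 0.7 0.5]
[-0.3187  0.5447  0.0642] 170
[ 0.5459 -0.0515  0.0638] 68
[ 0.638  -0.0596  0.063 ] 79
[ 0.5853 -0.1517  0.0644] 98
tray [ 0.5439 -0.0421  0.0772] 139
tray [ 0.6433 -0.0525  0.0771] 160
tray [ 0.5889 -0.0928  0.0775] 155
tray [ 0.585  -0.1516  0.0781] 107
```

View pics/c1.png

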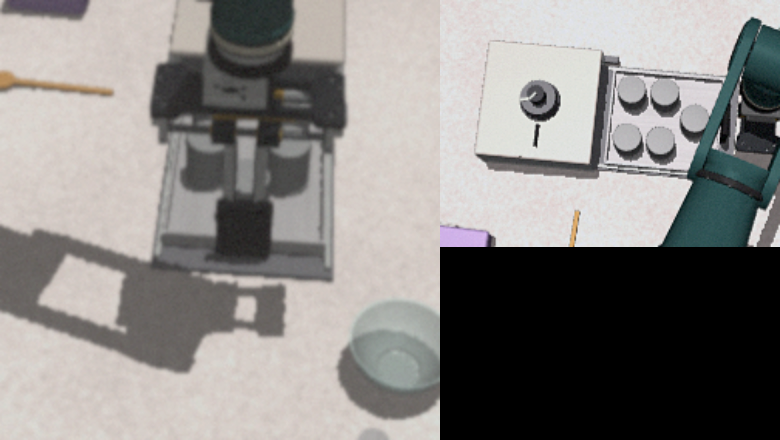

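The top inset shows five cups upright on the tray. Next I'll push it home with the fingers shut.

>>> drive_tool:
  commands:
    - [0, 0, 0.6, 0, 0, 0]
    - [0, 0, 0.6, 0, 0, 0]
    - [0, 0, 0.6, 0, 0, 0]
    - [0, 0, 0.5, 0, 0, 0]
    - [0, 0, 0, 0, 0, 0]
    - [0.15, 0, 0, 0, 0, 0.0]
    - [0.15, 0, 0, 0, 0, 0]
    - [0.15, 0, 0, 0, 0, 0]
    - [0.15, 0, 0, 0, 0, 0]
    - [0.1, 0, 0, 0, 0, 0]
    - [0.1, 0, 0, 0, 0, 0]
    - [0.1, 0, 0, 0, 0, 0]
    - [0.12, 0, 0, 0, 0, 0]
    - [0.15, 0, 0, 0, 0, 0]
    - [0.15, 0, 0, 0, 0, 0]
    - [0.15, 0, 0, 0, 0, 0]
    - [0.2, 0, 0, 0, 0, 0]
    - [0.2, 0, 0, 0, 0, 0]
    - [0.2, 0, 0, 0, 0, 0]
    - [0.2, 0, 0, 0, 0, 0]

```text
time: 43.38
tool_pos: [0.5891, -0.0981, 0.0591]
ee_rot: [3.141, -0.0, 1.461]
wrist_force: [0.6, -1.9, -0.5]
width: 0.0005
finger_force: 0.8
```

```bash
python3 - <<'E'
from h import *
e=np.array([.583,-.1455,0])-.014*U+.205*U
print(e); go([e[0],e[1],.060],1.458)
E
```

```text
[0.604392  0.0442967 0.       ]
t 43.4 pos [ 0.5891 -0.0981  0.0591] yaw 1.461 | d now [ 3.58 -0.01 -0.02] d after turn [ 3.58 -0.02 -0.02] turn [ 0.   -0.    0.03] w 0.0005 ff 0.7896174676716328 F [ 0.6 -1.9 -0.5]
```

>>> drive_tool:
  commands:
    - [0.2, 0, 0, 0, 0, 0]
    - [0.2, 0, 0, 0, 0, 0]
    - [0.2, 0, 0, 0, 0, 0]
    - [0.2, 0, 0, 0, 0, 0]
    - [0.2, 0, 0, 0, 0, 0]
    - [0.2, 0, 0, 0, 0, 0]
    - [0.2, 0, 0, 0, 0, 0]
    - [0.2, 0, 0, 0, 0, 0]
    - [0.2, 0, 0, 0, 0, 0]
    - [0.2, 0, 0, 0, 0, 0]
    - [0.2, 0, 0, 0, 0, 0]
    - [0.2, 0, 0, 0, 0, 0]
    - [0.2, 0, 0, 0, 0, 0]
    - [0.2, 0, 0, 0, 0, 0]
    - [0.15, 0, 0, 0, 0, 0]
    - [0.1, 0, 0, 0, 0, 0]
    - [0.1, 0, 0, 0, 0, 0]
    - [0.1, 0, 0, 0, 0, 0]
    - [0.07, 0, 0, 0, 0, 0]
    - [0.05, 0, 0, 0, 0, 0]

```text
time: 45.88
tool_pos: [0.6032, 0.0331, 0.0591]
ee_rot: [-3.141, 0.004, 1.46]
wrist_force: [-0.9, -7.1, 0.9]
width: 0.0006
finger_force: 3.7
```

>>> drive_tool:
  commands:
    - [0.05, 0, 0, 0, 0, 0]
    - [0.05, 0, 0, 0, 0, 0]
    - [0.05, 0, 0, 0, 0, 0]
    - [0.05, 0, 0, 0, 0, 0]
    - [0, 0, 0, 0, 0, 0]
    - [0, 0, 0, 0, 0, 0]

```text
time: 46.62
tool_pos: [0.6044, 0.0426, 0.0591]
ee_rot: [-3.141, 0.001, 1.461]
wrist_force: [-0.9, -4.0, 1.4]
width: 0.0005
finger_force: 2.3
```

```bash
cat >> h.py <<'E'
def handle(nm="side"):
    s=snapshot(nm); P,d,c=cloud(s)
    for b in blobs((abs(P[...,2]-.091)<.004)&(s["image"].max(2)<60)&(P[...,0]>.52)&(P[...,0]<.68)&(P[...,1]>-.2)&(P[...,1]<.1),15):
        v,u=np.nonzero(b); print(nm,"handle",np.nanmedian(P[b],0).round(4),b.sum(),u.mean(),v.mean())
    return s
E
python3 - <<'E'
from h import *
go([.6044,.0443,.060],1.458)
handle(); handle("top")
E
```

```text
t 46.6 pos [0.6044 0.0426 0.0591] yaw 1.461 | d now [ 0.04 -0.   -0.02] d after turn [ 0.04 -0.   -0.02] turn [-0.    0.01  0.03] w 0.0005 ff 2.3222649190574884 F [-0.9 -4.   1.4]
side handle [0.5866 0.0569 0.0907] 25 337.52 217.12
side handle [0.6266 0.0514 0.0909] 32 355.09375 218.4375
side handle [0.6063 0.0341 0.0904] 27 346.037037037037 224.11111111111111
```

Resistance came and dropped; press a little more until the stop.

>>> drive_tool:
  commands:
    - [0.05, 0, 0, 0, 0, 0]
    - [0.05, 0, 0, 0, 0, 0]
    - [0.05, 0, 0, 0, 0, 0]
    - [0, 0, 0, 0, 0, 0]
    - [0, 0, 0, 0, 0, 0]

```text
time: 47.35
tool_pos: [0.6043, 0.0425, 0.0592]
ee_rot: [-3.14, 0.012, 1.458]
wrist_force: [-5.1, -17.8, 3.5]
width: 0.0001
finger_force: 9.1
```

>>> drive_tool:
  commands:
    - [-0.2, 0, 0, 0, 0, 0]
    - [-0.5, 0, 0, 0, 0, 0]
    - [-0.4, 0, 0, 0, 0, 0]
    - [0, 0, -0.8, 0, 0, 0]
    - [0, 0, -0.9, 0, 0, 0]
    - [0, 0, -0.9, 0, 0, 0]
    - [0, 0, -0.9, 0, 0, 0]
    - [0, 0, -0.9, 0, 0, 0]
    - [-0.8, -0.6, 0, 0, 0, 0]
    - [-0.8, -0.6, 0, 0, 0, 0]
    - [0, 0, 0, 0, 0, 0]
  gripper: 0

```text
time: 48.72
tool_pos: [0.5447, -0.0545, 0.2358]
ee_rot: [3.14, -0.0, 1.458]
wrist_force: [-0.9, -0.0, -0.5]
width: 0.094
finger_force: 0.0
```

```bash
python3 - <<'E'
from h import *
go([.6215,.184,.2],1.458)
o=[]
for n,(x0,y0,x1,y1) in (("top",(200,160,310,260)),("side",(300,140,400,230))):
    s=handle(n); np.savez(n+"1.npz",**s); P,d,c=cloud(s); z=P[...,2]; reg=(abs(P[...,0]-.62)<.06)&(abs(P[...,1]-.183)<.06)
    for nm,a,b in(("ring",.128,.14),("knob",.155,.17)):
        B=reg&(z>a)&(z<b); v,u=np.nonzero(B); print(n,nm,B.sum(),cv2.minAreaRect(P[B][:,:2].astype(np.float32)))
    o.append(cv2.resize(s["image"][y0:y1,x0:x1],(400,400),interpolation=cv2.INTER_CUBIC))
cv2.imwrite("pics/c2.png",cv2.convertScaleAbs(np.hstack(o),alpha=1.5))
E
```

```text
t 48.7 pos [ 0.5447 -0.0545  0.2358] yaw 1.458 | d now [6.14 1.24 0.9 ] d after turn [6.14 1.24 0.89] turn [ 0.01 -0.   -0.  ] w 0.0940 ff 0.0 F [-0.9 -0.  -0.5]
top handle [0.5944 0.0583 0.0917] 45 290.4888888888889 213.42222222222222
top ring 263 ((0.6193607449531555, 0.18254345655441284), (0.06022026389837265, 0.060730528086423874), 18.866249084472656)
top knob 101 ((0.6194589734077454, 0.18275412917137146), (0.02896055392920971, 0.02934313379228115), 71.9256362915039)
side handle [0.6076 0.0545 0.092 ] 112 346.9017857142857 217.69642857142858
side ring 128 ((0.6190252304077148, 0.1696552187204361), (0.04166819900274277, 0.05823557451367378), 80.33700561523438)
side knob 21 ((0.6118266582489014, 0.18318918347358704), (0.020485999062657356, 0.007342402823269367), 86.89570617675781)
```

View pics/c2.png

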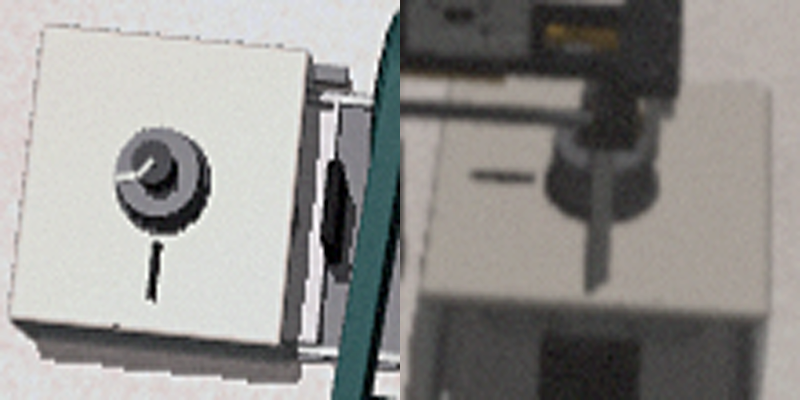

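Top crop: the bar is at (153,270), the coarse pointer points left and slightly down at (130,177), and the fine pointer points down-left at (146,168). Next I'll measure both angles.

```bash
cat >> h.py <<'E'
def dial(s,A=(.6192,.1827)):
    P,d,c=cloud(s); z=P[...,2]; g=s["image"].min(2).astype(int)
    p2=lambda h: (c+d*((h-c[2])/d[...,2])[...,None])
    W=[]
    def ang(v): # relative to bar direction -X
        a=np.arctan2(v[1],v[0])-np.arctan2(-X[1],-X[0]); return (a+np.pi)%(2*np.pi)-np.pi
    for nm,h,r0,r1,tol in(("coarse",.134,.016,.029,.008),("fine",.164,.003,.0135,.008)):
        Q=p2(h)[...,:2]-np.array(A); r=np.hypot(Q[...,0],Q[...,1])
        B=(r<r1)&(r>r0)&(abs(z-h)<tol); th=np.median(g[B]); M=B&(g>th+.5*(g[B].max()-th))
        q=Q[M]; w=(g[M]-th)[:,None]; m=(q*w).sum(0)/w.sum(); print(nm,M.sum(),"max",g[B].max(),"med",th,"ang %.3f"%ang(m))
    Q=p2(.101)[...,:2]-np.array(A); B=(abs(z-.1)<.006)&(g<70)&(np.hypot(Q[...,0]+.062*X[0],Q[...,1]+.062*X[1])<.026)
    print("bar",B.sum(),"ang %.3f"%ang(Q[B].mean(0)),Q[B].mean(0))
E
python3 - <<'E'
from h import *
dial(dict(np.load("top1.npz"))); dial(dict(np.load("top0.npz")))
E
```

```text
coarse 8 max 151 med 90.0 ang -1.383
fine 7 max 151 med 51.0 ang -0.918
bar 30 ang 0.008 [-0.06097191  0.00639415]
coarse 8 max 139 med 81.0 ang -1.383
fine 7 max 139 med 46.0 ang -0.915
bar 31 ang 0.003 [-0.0602228   0.00657614]
```

>>> drive_tool:
  commands:
    - [0.77, 0.16, 0, 0, 0, 0]
    - [0.77, 0.16, 0, 0, 0, 0]
    - [0.77, 0.16, 0, 0, 0, 0]
    - [0.77, 0.16, 0, 0, 0, 0]
    - [0.77, 0.16, 0, 0, 0, 0]
    - [0.77, 0.16, 0, 0, 0, 0]
    - [0.77, 0.16, 0, 0, 0, 0]
    - [0.68, 0.16, 0, 0, 0, 0]
    - [0, 0, 0, 0, 0, 0]
    - [0, 0, 0, 0, 0, 0]

```text
time: 50.08
tool_pos: [0.6232, 0.183, 0.2346]
ee_rot: [-3.141, 0.0, 1.461]
wrist_force: [0.3, -0.3, -0.3]
width: 0.0942
finger_force: 0.0
```

```bash
python3 - <<'E'
from h import *
go([.622,.181,.108],1.458)
E
```

```text
t 50.1 pos [0.6232 0.183  0.2346] yaw 1.461 | d now [-0.05 -0.02  3.16] d after turn [-0.05 -0.02  3.16] turn [-0.01  0.    0.03] w 0.0942 ff 0.0 F [ 0.3 -0.3 -0.3]
```

>>> drive_tool:
  commands:
    - [-0.04, -0.02, 0.7, 0, 0, 0]
    - [0, 0, 0.7, 0, 0, 0]
    - [0, 0, 0.7, 0, 0, 0]
    - [0, 0, 0.5, 0, 0, 0]
    - [0, 0, 0.3, 0, 0, 0]
    - [0, 0, 0.2, 0, 0, 0]
    - [0, 0, 0, 0, 0, 0]
    - [0, 0, 0, 0, 0, 0]

```text
time: 51.08
tool_pos: [0.6228, 0.1814, 0.1122]
ee_rot: [3.14, -0.001, 1.461]
wrist_force: [0.3, -0.3, -0.3]
width: 0.0941
finger_force: 0.0
```

>>> drive_tool:
  commands:
    - [0, 0, 0, 0, 0, 0]
    - [0, 0, 0, 0, 0, 0]
    - [0, 0, 0, 0, 0, 0]
    - [0, 0, 0, 0, 0, 0]
    - [0, 0, 0, 0, 0, 0]
    - [0, 0, 0, 0, 0, 0]
  gripper: 1

```text
time: 51.82
tool_pos: [0.6216, 0.1814, 0.1111]
ee_rot: [-3.14, -0.0, 1.461]
wrist_force: [-3.8, 0.3, 1.5]
width: 0.0611
finger_force: 30.0
```

>>> drive_tool:
  commands:
    - [0, 0, 0, 0, 0, -0.5]
    - [0, 0, 0, 0, 0, -0.8]
    - [0, 0, 0, 0, 0, -0.8]
    - [0, 0, 0, 0, 0, -0.8]
    - [0, 0, 0, 0, 0, -0.8]
    - [0, 0, 0, 0, 0, -0.8]
    - [0, 0, 0, 0, 0, -0.8]
    - [0, 0, 0, 0, 0, -0.8]
    - [0, 0, 0, 0, 0, -0.8]
    - [0, 0, 0, 0, 0, -0.8]
    - [0, 0, 0, 0, 0, -0.8]
    - [0, 0, 0, 0, 0, -0.8]
    - [0, 0, 0, 0, 0, -0.8]
    - [0, 0, 0, 0, 0, -0.8]
    - [0, 0, 0, 0, 0, -0.8]
    - [0, 0, 0, 0, 0, -0.8]
    - [0, 0, 0, 0, 0, -0.8]
    - [0, 0, 0, 0, 0, -0.53]
    - [0, 0, 0, 0, 0, 0]
    - [0, 0, 0, 0, 0, 0]

```text
time: 54.32
tool_pos: [0.6243, 0.1832, 0.1112]
ee_rot: [3.137, 0.004, 2.845]
wrist_force: [3.7, 5.1, -0.4]
width: 0.0615
finger_force: 30.0
```

```bash
python3 - <<'E'
from h import *
go([.622,.181,.108],1.461+1.383); print(get_obs()["wrist_torque"])
E
```

```text
t 54.3 pos [0.6243 0.1832 0.1112] yaw 2.845 | d now [ 0.04 -0.07  0.08] d after turn [ 0.04 -0.07  0.08] turn [0.05 0.04 0.01] w 0.0615 ff 29.999247193336487 F [ 3.7  5.1 -0.4]
[ 0.3709772  -0.50030431  0.14240276]
```

>>> drive_tool:
  commands:
    - [0, 0, 0, 0, 0, 0]
    - [0, 0, 0, 0, 0, 0]
    - [0, 0, 0, 0, 0, 0]
    - [0, 0, 0, 0, 0, 0]
    - [0, 0, -0.5, 0, 0, 0]
    - [0, 0, -0.8, 0, 0, 0]
    - [0, 0, -0.8, 0, 0, 0]
    - [0, 0, -0.8, 0, 0, 0]
    - [0, -0.9, 0, 0, 0, 0]
    - [0, -0.9, 0, 0, 0, 0]
    - [0, -0.9, 0, 0, 0, 0]
    - [0, -0.9, 0, 0, 0, 0]
    - [0, -0.9, 0, 0, 0, 0]
    - [0, -0.9, 0, 0, 0, 0]
    - [0, 0, 0, 0, 0, 0]
  gripper: 0

```text
time: 56.2
tool_pos: [0.5587, -0.0272, 0.2291]
ee_rot: [3.141, 0.003, 2.84]
wrist_force: [0.6, -0.1, 0.3]
width: 0.0938
finger_force: 0.0
```

```bash
python3 - <<'E'
from h import *
s=handle("top"); dial(s); go([.623,.182,.139],2.845)
a=cv2.resize(s["image"][160:260,200:310],(500,455),interpolation=cv2.INTER_CUBIC); cv2.imwrite("pics/c3.png",cv2.convertScaleAbs(a,alpha=1.5))
E
```

```text
coarse 5 max 154 med 90.0 ang 0.036
fine 5 max 156 med 51.0 ang 0.763
bar 27 ang 0.005 [-0.06209609  0.00668232]
t 56.2 pos [ 0.5591 -0.0259  0.2289] yaw 2.842 | d now [0.01 5.43 2.25] d after turn [-0.01  5.44  2.25] turn [ 0.01  0.03 -0.03] w 0.0942 ff 0.0 F [ 0.   0.5 -0.4]
```

View pics/c3.png

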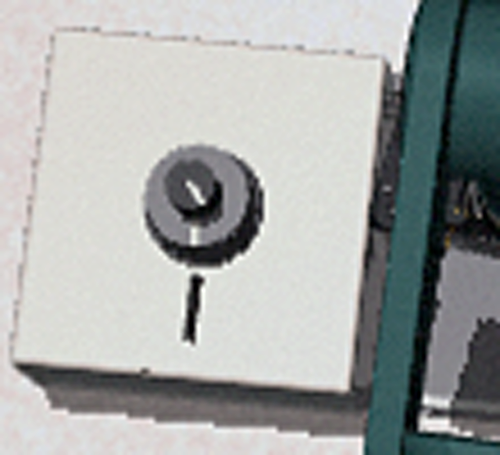

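The coarse pointer now points down in line with the bar at about (194,237). The fine pointer is about 0.7 rad past it, so I'll grip the fine knob.

>>> drive_tool:
  commands:
    - [0.02, 0.9, 0, 0, 0, 0]
    - [0, 0.9, 0, 0, 0, 0]
    - [0, 0.9, 0, 0, 0, 0]
    - [0, 0.9, 0, 0, 0, 0]
    - [0, 0.9, 0, 0, 0, 0]
    - [0, 0.9, 0, 0, 0, 0]
    - [0, 0, 0, 0, 0, 0]
    - [0, 0, 0.6, 0, 0, 0]
    - [0, 0, 0.6, 0, 0, 0]
    - [0, 0, 0.5, 0, 0, 0]
    - [0, 0, 0.3, 0, 0, 0]
    - [0, 0, 0, 0, 0, 0]
    - [0, 0, 0, 0, 0, 0]

```text
time: 57.88
tool_pos: [0.622, 0.1816, 0.1484]
ee_rot: [3.141, 0.002, 2.844]
wrist_force: [0.3, -0.6, 0.1]
width: 0.0944
finger_force: 0.0
```

```bash
python3 - <<'E'
from h import *
go([.622,.182,.140],2.845)
E
```

```text
t 57.9 pos [0.622  0.1816 0.1484] yaw 2.844 | d now [0.   0.01 0.21] d after turn [0.   0.01 0.21] turn [ 0.01  0.02 -0.01] w 0.0944 ff 0.0 F [ 0.3 -0.6  0.1]
```

>>> drive_tool:
  commands:
    - [0, 0.01, 0.2, 0, 0, 0]
    - [0, 0, 0, 0, 0, 0]
    - [0, 0, 0, 0, 0, 0]
    - [0, 0, 0, 0, 0, 0]
    - [0, 0, 0, 0, 0, 0]
    - [0, 0, 0, 0, 0, 0]
    - [0, 0, 0, 0, 0, 0]
    - [0, 0, 0, 0, 0, 0]
    - [0, 0, 0, 0, 0, 0]
    - [0, 0, 0, 0, 0, 0]
  gripper: 1

```text
time: 59.12
tool_pos: [0.6222, 0.1838, 0.1393]
ee_rot: [3.138, 0.001, 2.845]
wrist_force: [1.9, 5.6, -2.0]
width: 0.0293
finger_force: 30.0
```

>>> drive_tool:
  commands:
    - [0, 0, 0, 0, 0, 0.7]
    - [0, 0, 0, 0, 0, 0.7]
    - [0, 0, 0, 0, 0, 0.7]
    - [0, 0, 0, 0, 0, 0.7]
    - [0, 0, 0, 0, 0, 0.7]
    - [0, 0, 0, 0, 0, 0.7]
    - [0, 0, 0, 0, 0, 0.7]
    - [0, 0, 0, 0, 0, 0.7]
    - [0, 0, 0, 0, 0, 0.7]
    - [0, 0, 0, 0, 0, 0.7]
    - [0, 0, 0, 0, 0, 0]
    - [0, 0, 0, 0, 0, 0]

```text
time: 60.62
tool_pos: [0.622, 0.1835, 0.1393]
ee_rot: [3.139, -0.002, 2.146]
wrist_force: [1.6, 3.8, -0.7]
width: 0.0293
finger_force: 30.0
```

>>> drive_tool:
  commands:
    - [0, 0, 0, 0, 0, 0]
    - [0, 0, 0, 0, 0, 0]
    - [0, 0, 0, 0, 0, 0]
    - [0, 0, 0, 0, 0, 0]
    - [0, 0, -0.5, 0, 0, 0]
    - [0, 0, -0.8, 0, 0, 0]
    - [0, 0, -0.8, 0, 0, 0]
    - [0.6, -0.9, 0, 0, 0, 0]
    - [0.6, -0.9, 0, 0, 0, 0]
    - [0.6, -0.9, 0, 0, 0, 0]
    - [0.6, -0.9, 0, 0, 0, 0]
    - [0.6, -0.9, 0, 0, 0, 0]
    - [0, -0.9, 0, 0, 0, 0]
    - [0, 0, 0, 0, 0, 0]
  gripper: 0.3

```text
time: 62.38
tool_pos: [0.3738, 0.1651, 0.2238]
ee_rot: [3.14, 0.001, 2.144]
wrist_force: [-0.3, 0.5, 0.7]
width: 0.066
finger_force: 0.0
```

```bash
python3 - <<'E'
from h import *
s=handle("top"); dial(s); go([.622,.182,.140],2.145)
s2=snapshot("side")
a=cv2.resize(s["image"][170:250,200:300],(500,400),interpolation=cv2.INTER_CUBIC);b=cv2.resize(s2["image"][145:205,310:355],(300,400),interpolation=cv2.INTER_CUBIC); cv2.imwrite("pics/c4.png",cv2.convertScaleAbs(np.hstack([a,b]),alpha=1.6))
E
```

```text
top handle [0.6    0.0562 0.0915] 55 290.58181818181816 212.23636363636365
coarse 4 max 148 med 87.0 ang 0.062
fine 5 max 153 med 49.0 ang -0.020
bar 30 ang 0.008 [-0.06087915  0.00639442]
t 62.4 pos [0.3749 0.1655 0.2237] yaw 2.144 | d now [-3.    5.41  2.11] d after turn [-3.01  5.41  2.09] turn [ 0.02  0.01 -0.01] w 0.0657 ff 0.0 F [-1.2  0.2  0.6]
```

View pics/c4.png

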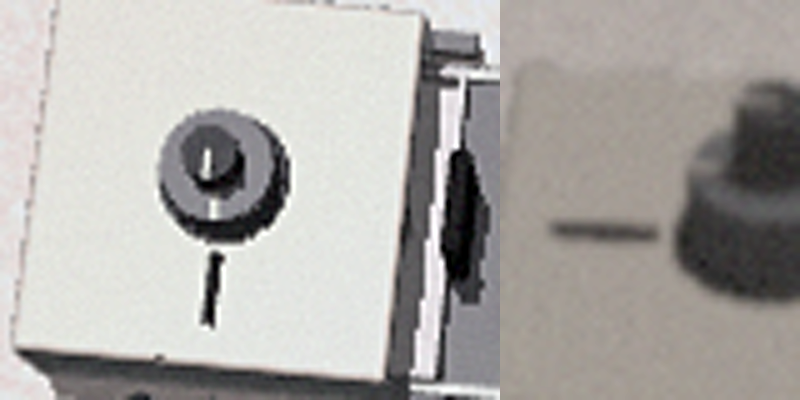

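The fine pointer at (207,160) and the coarse pointer at (213,208) now both point nearly along the bar, from (217,253) to (208,325). I'll check the fine angle by fitting the axis over the known rotations.

```bash
python3 - <<'E'
from h import *
from scipy.optimize import least_squares
A=np.array((.6192,.1827)); b0=np.arctan2(-X[1],-X[0])
def cen(s,h,r0,r1):
    P,d,c=cloud(s); g=s["image"].min(2).astype(float); Q=(c+d*((h-c[2])/d[...,2])[...,None])[...,:2]-A
    r=np.hypot(*np.moveaxis(Q,-1,0)); B=(r<r1)&(r>=r0)&(abs(P[...,2]-h)<.01)
    med=np.median(g[B]); w=np.clip(g-med-30,0,None)*B
    q=Q[w>0]; ww=w[w>0]; m=(q*ww[:,None]).sum(0)/ww.sum(); e=q-m; C=(e*ww[:,None]).T@e; ev,V=np.linalg.eigh(C); v=V[:,1]; v=v*np.sign(v@m) 
    return m,(np.arctan2(v[1],v[0])-b0+np.pi)%(2*np.pi)-np.pi
S=[snapshot("top") for _ in range(3)]
A1=[cen(dict(np.load(f"top{i}.npz")),.164,0,.0125) for i in(0,1)]; C1=[cen(s,.164,0,.0125) for s in S]
print("A",A1);print("C",C1)
a=np.mean([x[0] for x in A1],0); c=np.mean([x[0] for x in C1],0)
u=lambda t:np.array([np.cos(t+b0),np.sin(t+b0)])
def f(p):
    o,r,t=p[:2],p[2],p[3]  # t: final fine angle
    pb=o+r*u(t+.70); ab=np.arctan2(pb[1],pb[0])-b0; ab=(ab+np.pi)%(2*np.pi)-np.pi
    return np.r_[o+r*u(t-.684)-a,o+r*u(t)-c,(ab-.763)*.007]
r=least_squares(f,[0,0,.007,0]); print(r.x,r.fun)
for s in S: dial(s)
E
```

```text
A [(array([-0.00282031,  0.00474968]), np.float64(-0.6492921580821855)), (array([-0.00280945,  0.00477859]), np.float64(-0.6361976204560107))]
C [(array([-0.00479614,  0.00102711]), np.float64(0.015093277392300486)), (array([-0.00473818,  0.0010088 ]), np.float64(0.019976100259736285)), (array([-0.00467512,  0.00098506]), np.float64(0.023716215689566056))]
[ 0.00129504  0.00016949  0.00612923 -0.03922547] [-1.78865183e-06 -4.91643677e-05 -2.75466889e-05  8.73048541e-05
  3.41231955e-05]
coarse 6 max 149 med 87.0 ang 0.048
fine 5 max 151 med 49.0 ang -0.020
bar 31 ang 0.004 [-0.05977898  0.00649004]
coarse 5 max 151 med 87.0 ang 0.036
fine 5 max 155 med 49.0 ang -0.018
bar 30 ang 0.005 [-0.06013833  0.0064882 ]
coarse 5 max 150 med 87.0 ang 0.036
fine 5 max 153 med 50.0 ang -0.018
bar 30 ang 0.008 [-0.06088028  0.00639452]
```

```bash
python3 - <<'E'
from h import *
s=look(); handle("side")
cv2.imwrite("pics/c5.png",cv2.resize(cv2.convertScaleAbs(s["image"][140:300,270:430],alpha=2),(560,560)))
E
```

```text
[0.6107 0.0521 0.0651] 63
tray [0.6082 0.0528 0.0781] 95
side handle [0.5539 0.0936 0.0899] 18 323.6666666666667 207.83333333333334
side handle [0.6486 0.0813 0.0907] 30 363.06666666666666 210.26666666666668
side handle [0.6053 0.055  0.0922] 90 345.3777777777778 217.6
```

View pics/c5.png

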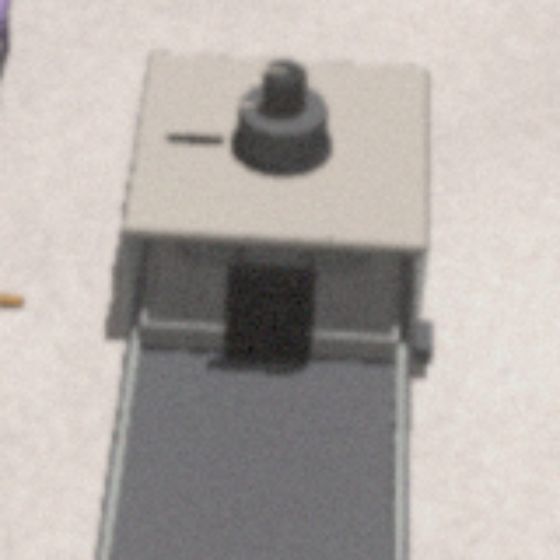

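The tray is fully in: the handle has travelled 205 mm since it was out. No cups are left on the counter.

```bash
python3 -c "
from h import *
print(close_job())"
```

```text
the job is handed in; nothing more can be done
None
```

I handed the job in with all five cups placed mouth down on the tray, the tray pushed home to its stop, and the coarse and fine pointers measured within about 0.05 rad of the index bar; the hand-in gave no verdict, and the cups can't be seen under the hood.

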